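# Third hand at the screw fixture

## Robot

A 6-joint arm with a two-finger parallel gripper is mounted at the origin on the work surface. World frame = base frame: x ahead of the robot, y to its left, z up, the work surface at z = 0. Lengths are in mm, angles in rad, forces in N, time in s.
With the tool pointing down it reaches from about 300 to 775 mm from the base axis. Payload 14.6 kg.
Tool frame: the origin (TCP) lies between the finger pads; the fingertips stand 25 mm ahead of it and the grasp point (between the pads) lies 6 mm ahead of it; z points along the fingers, y is the direction in which the jaws open and shut (so a half turn about z gives the same grasp; the last joint's range is limited). The gripper opens to 94 mm and grips with 3 to 60 N. Pads are 16 mm wide; open, the fingers measure 119 mm over their backs; the gripper's body (75 mm by 177 mm) begins 78 mm behind the grasp point.
Start: joints at [-1.247, 0.3, 1.521, -0, 1.321, -0.067], TCP at [209.503, -508.525, 209.446] pointing down, gripper open.
Joint ranges: [-3.03, 3.03], [-0.79, 2.21], [0.23, 2.52], [-1.04, 4.18], [0, 3.07], [-2.55, 2.55]. Speed limits (rad/s): [2.22, 2.22, 2.57, 3.14, 3.14, 3.14].

## Interface

Orientations are given as [roll, pitch, yaw] about the fixed x, y, z axes, in that order (R = Rz(yaw) Ry(pitch) Rx(roll)).
In Python, from bench import robot, eyes, ticket gives the robot as it stands.
- The arm moves only by the tool move_arm, never from a script. Its arguments are lists of equal length, an entry for each row: "xyz": the shift along the tool's x, y, z in mm, a list of three; "angular": the turn, a rotation vector about the tool's x, y, z in rad, a list of three. In form: {"xyz": [[dx, dy, dz], ...], "angular": [[ax, ay, az], ...]}. A call has 1 to 20 rows; each row is the pose to reach, as a shift and turn from the pose commanded when the call began, along the tool's axes at that moment; what a row does not reach only later rows make up. A row lasts 1/12 s, in which the tool goes at most 41.7 mm and 7.16 degrees, less where a joint would pass 70% of its speed; a pose out of reach is approached as far as the arm can. A call with a gripper value outside its range is refused whole. "fingers" is the gripper's target within -1 to 1 (fully open at 1, half-way at 0, shut at -1), set as the call begins (left out, the last holds). The fingers move at their own pace and stop on an object; the grip force is fixed at half the most. Time passes only in rows, so rows that repeat a pose let the fingers close. It gives the time, the measured TCP pose, the force and the opening at its end, in the units of the state.
- robot.state(): the state, without advancing time (a new reading comes with each control period).
- eyes.capture(name): name is "scene" or "side" or "wrist"; returns a dict with "color" (400x640x3 uint8, red, green, blue), "fx", "fy", "cx", "cy" (pixels), "R" (3x3) and "t" (3): a world point X has camera coordinates R X + t. Camera axes: x right, y down, z forward; pixel columns grow to the right and rows downward; lengths in mm; the calibration is good to about 2 mm. A picture is of the moment at which its call begins. There is no depth.
- ticket.close_job(): hands the job in, once; it reports no verdict.
The state is a dict: "clock": time; "joints": joint angles; "joint_velocities": joint speeds; "effort": joint torques, N m; "tcp_pos": TCP position; "tool_rot": TCP orientation; "wrist_force": force on the tool from outside, world axes, zero at the start; "ft_torque": the same for the moment, N m; "gripper_width": opening from 0.0 (shut) to 1.0 (fully open).
Only numpy, scipy, OpenCV 4.12 (cv2) and the standard library are available. Lean on these libraries where they do the work, as an engineer would, in place of code of your own. Each camera call takes 0.05 s, during which the arm holds its last target.

## Task

Get the blue screw fixture ready and be my third hand: first turn the black depth knob so its white pointer lines up with the red index mark on the ring. Then put the pine block flat on the bench on the yellow line, bare end square against the middle of the sprung plate, and press it in until the tip of the red gauge needle stands in the green zone, never past the red line. Finish while still holding it there with that steady push, so I can drive the screws from behind; leave everything else on the bench where it is.

Things in the scene. Friction and masses are not known exactly. Their poses are not given: they have to be found in the camera images.
- fixture: fixed blue fixture; x is the push direction (away from the robot), y left, z up. Origin on the bench under the centre of the resting plate's face. Two towers 50 mm high stand behind the plate (x 50 to 120, y 30 to 55 mm either side); dial box 100 x 100 x 40 mm high centred at x 50, y -155. Before the plate (x below 0): bare bench with a yellow line along x. Yaw varies up to 0.25 rad
- plate (a joint): travel in m of the sprung plate along the fixture's +x: 0 at rest, 0.036 at the stop. The spring pushes back with 0.6 N per mm of travel. The tip of a red needle on the left tower shows the travel: green zone 12 to 22 mm (7 to 13 N), red line from 30 mm
- plate_face (a point): centre line of the plate's front face, 20 mm above the bench, moves with the plate; axes as the fixture. Plate: upright aluminium, 90 mm wide, 5 thick, top at 53 mm above the bench, with two small dark screw holes
- depth_knob (a joint): angle in rad of the black depth knob, positive counter-clockwise seen from above, 0 when its pointer lies along the fixture's +x; range -1.2 to 1.2. It stays where it is left (friction about 0.04 N m); a small steel depth rod moves with it. At the start the pointer is 0.55 to 1.4 rad clockwise of the mark
- knob_grip (a point): point on the knob's axis, 66 mm above the bench, where its bar grip is pinched; x along the bar towards the pointer. The bar is 46 mm long, 14 mm thick, reaching from 48 to 78 mm above the bench, over a round 46 mm disc (40 to 48 mm high)
- knob_pointer (a point): tip of the knob's white pointer, 31 mm from the knob's axis, 46 mm above the bench
- index_mark (a point): point at the inner part of the red index mark on the dark ring round the knob, 31 mm from the knob's axis, 46 mm above the bench; x points outward from the axis. When pointer and mark agree it coincides with the pointer's tip. The ring does not move
- block_center (a point): centre of the loose pine block, 100 long (x) x 45 wide (y) x 40 mm high, 0.1 to 0.2 kg, lying flat; x points from the blue-painted end to the bare end. Its 45 mm width is the grip. It lies in one of three spots: near left, far left, near right, its bare end roughly away from the robot
- block_end (a point): centre of the block's bare end face, 50 mm from its centre along its x
- packer: loose grey plastic packer, 80 x 45 x 28 mm, flat on the bench, not wooden; origin under its centre. It may lie in any of three spots that it, the tin and the block swap between. Bystander: leave it alone
- tin: red tin with steel lid, diameter 68, 85 mm high; origin under its centre. It swaps spots with the packer and the block. Bystander: leave it alone
- screwdriver: screwdriver lying on the right of the bench; origin near its middle. Bystander: leave it alone
- tape_measure: yellow tape measure, 66 x 36 x 62 mm high, on the left; origin under its centre. Bystander: leave it alone
Not all that is in view belongs to the job. What is shaped like the part that bears block_center but pink or turquoise is not meant.

How it is judged (in metres and radians):
On the way, in this order (a step that is already met when the one before it is completed fails the run):
1. the depth knob's pointer is turned to the red index mark, before the block is pressed (horizontal distance between knob_pointer and index_mark below 0.0055 m and value of joint plate below 0.004 m), for 0.3 s.
2. the block's bare end is pressed square against the plate with the needle in the green zone (value of joint plate between 0.012 and 0.022 m and contact force between block and fixture between 6 and 15 N and y of block_end in the frame of plate_face between -0.01 and 0.01 m and x of block_end in the frame of plate_face above -0.006 m and angle between the x axis of block_center and the x axis of plate_face, either way round below 0.12 rad and angle between block_center's own z axis and vertical below 0.12 rad and height (world z) of block_center below 0.026 m), for 0.4 s.
At the end, for the whole second after the job is handed in: Knob pointer at the red mark (tips within 5.5 mm, about 10 degrees); block flat on the bench, bare end on the plate, within 10 mm of its middle and 0.12 rad of square; plate pressed 12 to 22 mm in (green zone) by the block with 6 to 15 N; the robot still holding it steady (all of step 2 and horizontal distance between knob_pointer and index_mark below 0.0055 m and (contact force between block and the fingers above 2 N or contact force between block and the arm above 2 N) and linear speed of block below 0.02 m/s); the arm keeps its last pose, push and grip.
It fails at once if the needle passes the red line (plate pushed more than 30 mm) (value of joint plate above 0.03 m).
It fails at once if another thing on the bench is disturbed (moved more than 30 mm) (distance of any of packer, tin, screwdriver, tape_measure from where it was at the start of the episode above 0.03 m).
It also fails if it takes over 56 s, if anything falls off the work surface, if the arm or the gripper's body presses on something with over 40 N, if the wrist force passes 120 N, or if a joint passes its speed limit or range.

## Working session

There is one attempt and no reset: what is moved stays moved. The work goes in short steps, Python scripts to look and compute and a tool call to move; the robot and the scene stay as the last step left them, time stands still between calls to the robot, and variables do not carry over. Pictures are saved under pics/ and viewed, and the job is handed in when it is done.

Besides the shell and the picture viewer there is one more tool, called after "Call:" as a command line: name --argument value ..., lists and objects as JSON in quotes. move_arm: Moves the arm, as the interface text tells. Its arguments: {"type":"object","properties":{"xyz":{"type":"array"},"angular":{"type":"array"},"fingers":{"type":"number"}},"required":["xyz","angular"]}

```bash
ls; mkdir -p pics; cat > h.py <<'E'
import numpy as np, cv2
from bench import robot, eyes, ticket
def cap(n,f):
    c=eyes.capture(n); cv2.imwrite('pics/'+f+'.png',c['color'][:,:,::-1])
    np.savez('pics/'+f+'.npz',**c); return c
def ray(c,u,v,z):
    d=np.array(c['R']).T@np.array([(u-c['cx'])/c['fx'],(v-c['cy'])/c['fy'],1]); o=-np.array(c['R']).T@np.array(c['t'])
    return o+d*(z-o[2])/d[2]
def proj(c,X):
    p=np.array(c['R'])@np.array(X)+np.array(c['t']); return c['fx']*p[0]/p[2]+c['cx'],c['fy']*p[1]/p[2]+c['cy']
E
python3 - <<'E'
from h import *
for n in('scene','side','wrist'):
    c=cap(n,n+'0'); print(n,-np.array(c['R']).T@c['t'],c['fx'])
print(robot.state())
E
```

```text
pics
scene [ 967.49351888 -513.90095034 1118.69359364] 417.64153765600963
side [189.63653754 960.35293408 830.3167112 ] 515.7933142117442
wrist [ 270.21844403 -483.34745636  384.37221217] 291.9728957016263
{'clock': 0.15, 'joints': array([-1.24657411e+00,  3.00357699e-01,  1.52142538e+00, -6.70485749e-06,
        1.32070515e+00, -6.65837505e-02]), 'joint_velocities': array([-0.00160358, -0.00233118, -0.00335463, -0.00067172, -0.00088628,
        0.00019418]), 'effort': array([ 3.00235821e-03, -5.31952572e+01, -3.52820313e+01,  7.10213953e-02,
        2.36377650e-02, -5.97275471e-05]), 'tcp_pos': array([ 209.45563001, -508.34555894,  209.0144021 ]), 'tool_rot': array([-3.14069863e+00, -5.31061568e-05,  3.90807608e-01]), 'wrist_force': array([0.20537375, 0.99575495, 0.30106518]), 'ft_torque': array([ 0.04996349, -0.00061334, -0.06115162]), 'gripper_width': 0.9990324269244155}
```

View pics/scene0.png

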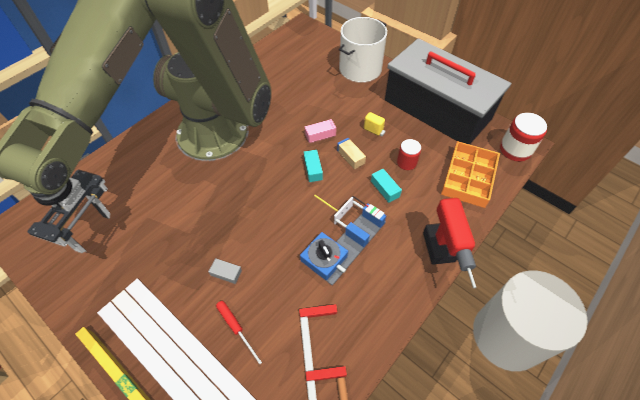

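View pics/side0.png

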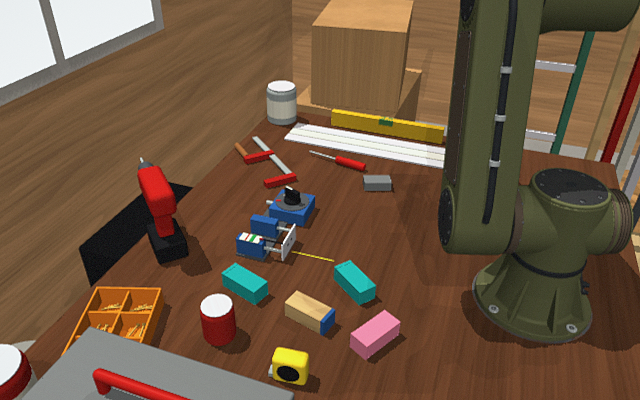

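View pics/wrist0.png

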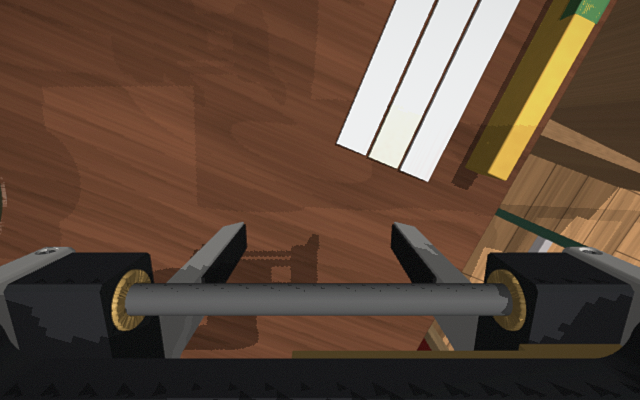

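```bash
python3 - <<'E'
import cv2
a=cv2.imread('pics/scene0.png')[110:290,280:430]; cv2.imwrite('pics/z1.png',cv2.resize(a,None,fx=3.3,fy=3.3,interpolation=cv2.INTER_CUBIC))
a=cv2.imread('pics/side0.png')[175:365,210:410]; cv2.imwrite('pics/z2.png',cv2.resize(a,None,fx=3.1,fy=3.1,interpolation=cv2.INTER_CUBIC))
E
```

```text
(no output)
```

View pics/z1.png

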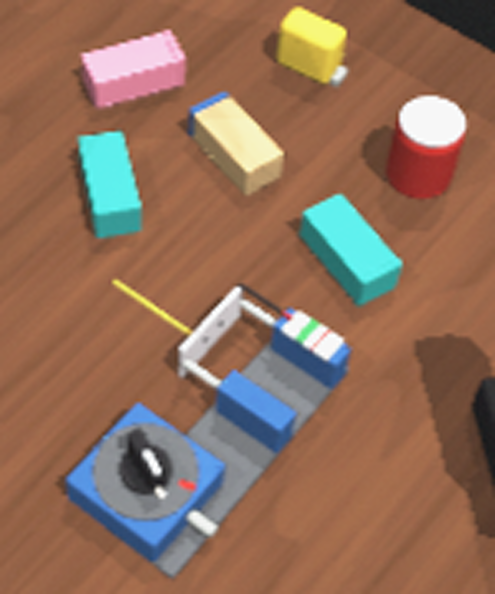

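View pics/z2.png

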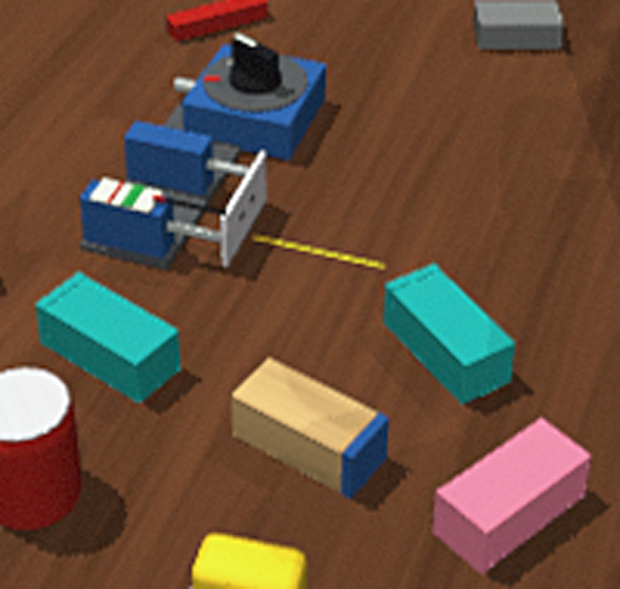

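```bash
cat >> h.py <<'E'
def ld(f): return dict(np.load('pics/'+f+'.npz'))
E
python3 - <<'E'
from h import *
c=ld('scene0'); d=ld('side0')
f=lambda p:((p[0]+.5)/3.3-.5+280,(p[1]+.5)/3.3-.5+110)
g=lambda p:((p[0]+.5)/3.1-.5+210,(p[1]+.5)/3.1-.5+175)
def sh(n,p,z,s=0):
    print(n,ray(d if s else c,*(g if s else f)(p),z).round(1))
sh('line far',(190,332),0);sh('line near',(115,282),0)
sh('s line far',(253,238),0,1);sh('s line near',(384,266),0,1)
for p in((141,403),(225,468),(152,545),(67,480)): sh('box',p,40)
for p in((240,50),(327,65),(290,128),(185,95)): sh('sbox',p,40,1)
sh('plateL',(240,289),53);sh('plateR',(181,348),53)
sh('s plateL',(224,212),53,1);sh('s plateR',(265,152),53,1)
sh('mark in',(180,482),46);sh('mark out',(196,489),46)
sh('s mark',(206,79),46,1);sh('s mark out',(218,77),46,1)
for p in((225,98),(282,155),(250,175),(197,122)): sh('block',p,40)
for p in((268,358),(386,413),(345,458),(233,398)): sh('sblock',p,40,1)
for p in((300,197),(335,200),(401,262),(360,282)): sh('turqfar',p,40)
for p in((80,139),(123,133),(141,210),(97,220)): sh('turqnear',p,40)
sh('tin',(431,122),85); sh('tape',(312,40),62); sh('pointer in',(150,468),46); sh('pointer tip',(160,494),46)
E
```

```text
line far [550.2  40.    0. ]
line near [458.   36.6   0. ]
s line far [565.8  39.8  -0. ]
s line near [456.3  35.    0. ]
box [579.3 -65.5  40. ]
box [676.1 -66.8  40. ]
box [ 674.3 -162.1   40. ]
box [ 580.  -164.2   40. ]
sbox [ 656.6 -156.7   40. ]
sbox [ 575.1 -161.9   40. ]
sbox [572.1 -60.6  40. ]
sbox [674.1 -73.6  40. ]
plateL [575.3  80.   53. ]
plateR [574.6  -4.6  53. ]
s plateL [574.3  77.6  53. ]
s plateR [573.   -5.6  53. ]
mark in [ 656.8 -104.6   46. ]
mark out [ 671.3 -100.8   46. ]
s mark [663.2 -94.7  46. ]
s mark out [ 654.7 -101.3   46. ]
block [411.8 262.7  40. ]
block [502.4 241.   40. ]
block [493.7 200.1  40. ]
block [410.3 219.   40. ]
sblock [489.3 201.9  40. ]
sblock [395.6 222.9  40. ]
sblock [408.4 270.7  40. ]
sblock [497.5 246.4  40. ]
turqfar [547.9 210.4  40. ]
turqfar [576.2 229.7  40. ]
turqfar [667.5 210.7  40. ]
turqfar [651.4 166.8  40. ]
turqnear [334.5 124.9  40. ]
turqnear [362.4 159.1  40. ]
turqnear [439.7  97.   40. ]
turqnear [415.1  60.1  40. ]
tin [607.1 336.6  85. ]
tape [442.1 368.   62. ]
pointer in [ 628.8 -111.3   46. ]
pointer tip [ 651.1 -124.3   46. ]
```

```bash
cat >> h.py <<'E'
from scipy.spatial.transform import Rotation as Ro
def delta(p0,r0,p1,r1):
    a=Ro.from_euler('xyz',r0); b=Ro.from_euler('xyz',r1)
    return (a.inv().apply(np.array(p1)-np.array(p0))).round(1),((a.inv()*b).as_rotvec()).round(4)
E
python3 - <<'E'
from h import *
c=ld('wrist0'); s=robot.state()
print(ray(c,320,200,0),ray(c,320,100,0),ray(c,320,0,0)); 
t=s['tcp_pos']
print(proj(c,t+[0,0,-6]),proj(c,t+[0,0,-25]),np.array(c['R']))
print(delta([209.5,-508.5,209.4],[np.pi,0,.391],[560,-100,215],[np.pi,0,-.35]))
E
```

```text
[ 185.27113032 -520.73803552    0.        ] [ 304.22334564 -471.43883795    0.        ] [ 406.42230582 -429.08294979    0.        ]
(np.float64(318.2894676449365), np.float64(232.4653134144911)) (np.float64(318.30127846187327), np.float64(223.41591363291383)) [[ 3.81658198e-01 -9.24303507e-01 -2.15090284e-04]
 [-8.98926223e-01 -3.71233687e-01  2.32631028e-01]
 [-2.15101524e-01 -8.85921886e-02 -9.72565041e-01]]
(array([ 479.7, -244.1,   -5.6]), array([ 0.   , -0.   ,  0.741]))
```

```bash
python3 - <<'E'
from h import *
print(delta([209.5,-508.5,209.4],[np.pi,0,.391],[530,-50,220],[np.pi,0,0]))
E
```

```text
(array([ 471.1, -301.7,  -10.6]), array([ 0.   , -0.   ,  0.391]))
```

Call:
move_arm --xyz '[[36,-23,-1],[72,-46,-2],[108,-69,-3],[144,-92,-4],[180,-115,-4],[216,-138,-5],[252,-161,-6],[288,-184,-7],[324,-207,-8],[360,-230,-8],[396,-253,-9],[432,-276,-10],[455,-291,-10],[471,-302,-10],[471,-302,-10],[471,-302,-10],[471,-302,-10]]' --angular '[[0,0,0.03],[0,0,0.06],[0,0,0.09],[0,0,0.12],[0,0,0.15],[0,0,0.18],[0,0,0.21],[0,0,0.24],[0,0,0.27],[0,0,0.3],[0,0,0.33],[0,0,0.36],[0,0,0.38],[0,0,0.391],[0,0,0.391],[0,0,0.391],[0,0,0.391]]' --fingers 1

```text
clock: 1.57
tcp_pos: [529.6, -50.4, 219.2]
tool_rot: [3.142, 0.001, -0.0]
wrist_force: [0.6, -0.3, 0.5]
gripper_width: 1.001
```

```bash
python3 - <<'E'
from h import *
c=cap('wrist','w1'); s=robot.state(); print(s['tcp_pos'],s['tool_rot'],s['clock'],s['joints'])
E
```

```text
[529.52729218 -50.70335525 219.39644775] [ 3.14150550e+00  2.18412604e-04 -9.40268576e-04] 1.6167 [-1.64257985e-01  2.51950537e-01  1.55855418e+00 -1.25079664e-04
  1.33128928e+00  1.40750828e+00]
```

View pics/w1.png

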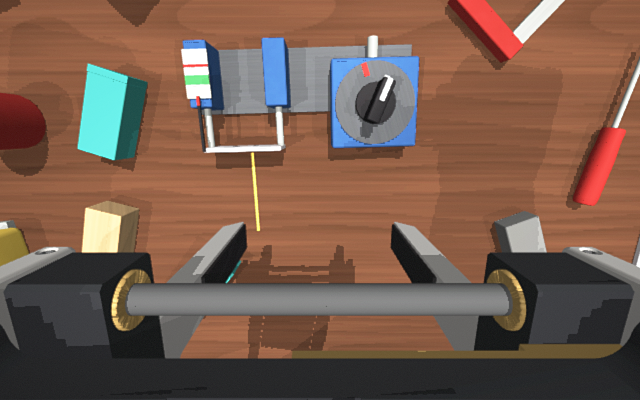

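```bash
python3 - <<'E'
from h import *
c=ld('w1'); im=c['color']
crop=im[30:240,170:430]; cv2.imwrite('pics/w1z.png',cv2.resize(crop[:,:,::-1],None,fx=3,fy=3,interpolation=cv2.INTER_CUBIC)[:600])
h=cv2.cvtColor(im,cv2.COLOR_RGB2HSV)
def m(lo,hi,x0,y0,x1,y1):
    k=cv2.inRange(h,lo,hi); z=np.zeros_like(k); z[y0:y1,x0:x1]=k[y0:y1,x0:x1]; return z
# line
k=m((22,120,120),(35,255,255),230,150,280,235); p=np.argwhere(k)[:,::-1]
w=np.array([ray(c,u,v,0)[:2] for u,v in p]); vx,vy,x,y=cv2.fitLine(w.astype(np.float32),cv2.DIST_L2,0,.01,.01).ravel()
print('line',len(p),np.arctan(vy/vx),x,y,w.min(0),w.max(0),'y at 575',y+vy/vx*(575-x))
k=m((100,120,60),(125,255,255),325,45,425,155); 
p=cv2.findContours(k,0,2)[0]; p=max(p,key=cv2.contourArea); hl=cv2.convexHull(p)
e=cv2.approxPolyDP(hl,8,True)[:,0]
print([(tuple(q),ray(c,*q,40)[:2].round(1)) for q in e])
k=m((0,150,120),(8,255,255),350,55,385,85);k|=m((172,150,120),(180,255,255),350,55,385,85); p=np.argwhere(k)[:,::-1]
print('mark',[ (tuple(q),ray(c,*q,46)[:2].round(1)) for q in (p[p[:,1].argmin()],p[p[:,1].argmax()],p.mean(0))])
k=m((0,0,180),(180,60,255),365,70,400,110); p=np.argwhere(k)[:,::-1]; print('ptr',p.min(0),p.max(0))
E
```

```text
line 128 0.027448539 512.4716 36.403805 [456.02033623  32.90782013] [564.7352548  39.2390355] y at 575 38.12055
[((np.int32(418), np.int32(57)), array([ 674.3, -162.5])), ((np.int32(414), np.int32(144)), array([ 578.6, -165.4])), ((np.int32(332), np.int32(146)), array([576.2, -67.4])), ((np.int32(331), np.int32(60)), array([671.2, -65.2]))]
mark [((np.int64(364), np.int64(63)), array([ 666.8, -101.4])), ((np.int64(365), np.int64(76)), array([ 653.4, -103. ])), ((np.float64(365.01666666666665), np.float64(69.3)), array([ 660.4, -102.8]))]
ptr [369  71] [392 100]
```

View pics/w1z.png

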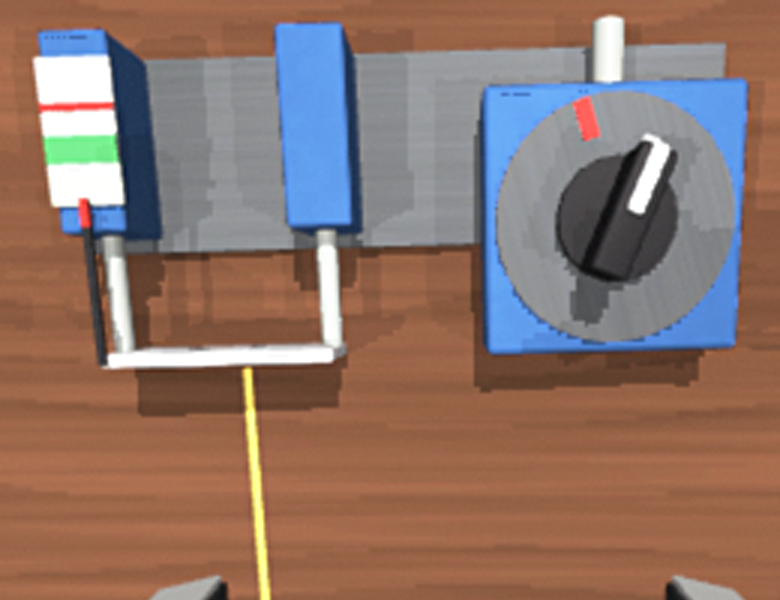

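```bash
python3 - <<'E'
from h import *
c=ld('w1')
g=lambda p:((p[0]+.5)/3-.5+170,(p[1]+.5)/3-.5+30)
A=np.array([625,-115.1,0])
for z in(66,78):
  a=ray(c,*g((638,210)),z);b=ray(c,*g((655,138)),z);print(z,a,b,np.arctan2(*(b-a)[1::-1]),np.arctan2(*(b-A)[1::-1]))
a=ray(c,*g((575,212+55)),48);print(a)
# disc black centre
print('disc',ray(c,*g((617,217)),48), 'ring',ray(c,*g((617,215)),40), 'bar far end corners', ray(c,*g((638,138)),78),ray(c,*g((676,150)),78),'near', ray(c,*g((583,264)),78), ray(c,*g((620,278)),78))
E
```

```text
66 [ 626.4811692  -119.49555268   66.        ] [ 650.45746674 -124.21233041   66.        ] -0.19424617736850622 -0.3437336816633834
78 [ 625.34778023 -116.98661954   78.        ] [ 648.44852304 -121.53115229   78.        ] -0.19424617736850452 -0.26768446895208936
[ 607.48567563 -100.27815485   48.        ]
disc [ 625.66818831 -115.47321272   48.        ] ring [ 627.0996368 -116.9322998   40.       ] bar far end corners [ 648.44405177 -115.79272838   78.        ] [ 644.66209191 -128.85438561   78.        ] near [607.45323906 -98.74699076  78.        ] [ 602.74486808 -111.86014399   78.        ]
```

```bash
python3 - <<'E'
from h import *
def z(n,x0,y0,x1,y1,s):
    a=ld(n)['color'][y0:y1,x0:x1,::-1].astype(float)/255; a=(np.clip(a**.45,0,1)*255).astype('uint8'); return cv2.resize(a,None,fx=s,fy=s,interpolation=cv2.INTER_CUBIC)
a=z('w1',330,55,420,155,6); b=z('scene0',300,230,352,282,4);d=z('side0',260,180,330,225,3)
o=np.zeros((600,800,3),'uint8'); o[:,:540]=a; o[:208,550:758]=b; o[300:435,550:760]=d; cv2.imwrite('pics/kz.png',o)
E
```

```text
(no output)
```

View pics/kz.png

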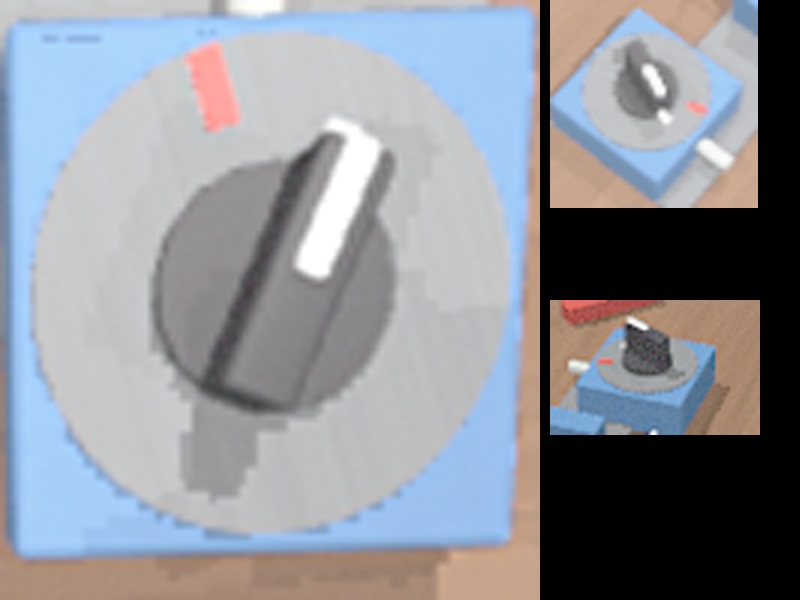

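```bash
python3 - <<'E'
from h import *
c=ld('w1')
a=ray(c,373.3-.4,121.2-.4,78);b=ray(c,390-.4,79.5-.4,78);print(a,b,(a+b)/2,np.hypot(*(b-a)[:2]),np.arctan2(*(b-a)[1::-1]))
print(ray(c,330+(275/6)-.4,55+285/6-.4,48), 'ring c',ray(c,330+(272/6)-.4,55+283/6-.4,40))
print(delta([530.0,-50,220],[np.pi,0,0],[625.5,-114.5,72],[np.pi,0,-.37]))
E
```

```text
[ 604.29610619 -108.18968774   78.        ] [ 645.19643798 -123.33848659   78.        ] [ 624.74627208 -115.76408716   78.        ] 43.61563075979628 -0.35471700021547103
[ 625.56061066 -115.59125923   48.        ] ring c [ 626.622383   -116.49163418   40.        ]
(array([ 95.5,  64.5, 148. ]), array([ 0.  , -0.  ,  0.37]))
```

Call:
move_arm --xyz '[[30,20,10],[60,41,20],[90,61,30],[95.5,65,50],[95.5,65,80],[95.5,65,105],[95.5,65,125],[95.5,65,138],[95.5,65,143],[95.5,65,143],[95.5,65,143],[95.5,65,143]]' --angular '[[0,0,0.09],[0,0,0.18],[0,0,0.27],[0,0,0.365],[0,0,0.365],[0,0,0.365],[0,0,0.365],[0,0,0.365],[0,0,0.365],[0,0,0.365],[0,0,0.365],[0,0,0.365]]'

```text
clock: 2.62
tcp_pos: [626.1, -115.2, 78.1]
tool_rot: [-3.141, -0.002, -0.365]
wrist_force: [-0.2, 0.1, -0.2]
gripper_width: 1.0
```

```bash
python3 - <<'E'
from h import *
c=cap('wrist','w2'); s=robot.state(); print(s['tcp_pos'],s['tool_rot'],s['wrist_force'],s['clock'])
E
```

```text
[ 626.0361333  -115.112987     77.94601417] [-3.14129181e+00 -2.21038083e-03 -3.65238115e-01] [0.37451702 0.19873723 0.33219551] 2.6667
```

View pics/w2.png

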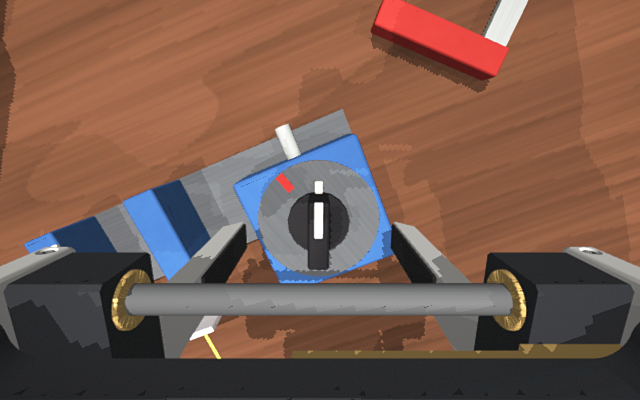

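```bash
cat >> h.py <<'E'
def km(n):
    c=ld(n); h=cv2.cvtColor(c['color'],cv2.COLOR_RGB2HSV)
    r=cv2.inRange(h,(0,150,100),(8,255,255))|cv2.inRange(h,(172,150,100),(180,255,255))
    for nm,k in(('red',r),('white',cv2.inRange(h,(0,0,150),(180,50,255)))):
        q,l,st,ce=cv2.connectedComponentsWithStats(k)
        for i in range(1,q):
            if 15<st[i][4]<600: print(nm,st[i],ce[i].round(1),ray(c,*ce[i],46).round(1))
E
python3 - <<'E'
from h import *
km('w2'); c=ld('w2'); print(ray(c,318.5,222,48))
E
```

```text
red [276 174  18  19 151] [284.8 182.5] [ 661.5 -103.9   46. ]
white [275 124  26  36 503] [287.4 141.3] [ 687.8 -116.7   46. ]
white [232 138  46  21 403] [257.8 150.4] [689.4 -94.9  46. ]
white [208 161  16   7  36] [216.7 164.3] [690.9 -63.7  46. ]
white [330 169   8   6  26] [332.8 171.4] [ 656.7 -139.1   46. ]
white [340 170  15   7  54] [346.9 172.3] [ 652.5 -148.3   46. ]
white [314 181   9  13 111] [318.1 186.8] [ 649.9 -125.2   46. ]
white [208 182  29  30 233] [218.1 194.7] [670.5 -55.2  46. ]
white [346 187  10  12  41] [350.6 191.8] [ 638.1 -146.    46. ]
white [353 187  24  26 126] [365.7 196.8] [ 630.7 -155.    46. ]
white [344 192  12  14  51] [348.8 199.5] [ 633.2 -142.9   46. ]
white [314 202   9  37 330] [318.  219.9] [ 626.6 -116.2   46. ]
white [269 215   7   6  18] [272.3 217.2] [640.7 -85.3  46. ]
white [348 218  28  41 383] [362.3 237.3] [ 601.9 -142.5   46. ]
white [246 223   9  20  53] [248.6 232.5] [636.  -64.1  46. ]
white [138 234  27  45 240] [151.3 259.5] [642.6  14.7  46. ]
white [330 236  33  32 355] [347.1 252.3] [ 594.6 -127.8   46. ]
white [273 253  36  18 346] [292.5 261. ] [602.8 -86.1  46. ]
white [326 259  17  13  92] [334.5 265.8] [ 587.5 -114.9   46. ]
white [242 298  24   8 104] [252. 301.] [582.4 -43.   46. ]
white [189 316  32  24 360] [205.  326.4] [574.8   2.   46. ]
[ 625.58264563 -116.23564931   48.        ]
```

Call:
move_arm --xyz '[[0,0,1],[0,0,1],[0,0,1],[0,0,1],[0,0,1],[0,0,1],[0,0,1],[0,0,1],[0,0,1],[0,0,1]]' --angular '[[0,0,0],[0,0,0],[0,0,0],[0,0,0],[0,0,0],[0,0,0],[0,0,0],[0,0,0],[0,0,0],[0,0,0]]' --fingers -1

```text
clock: 3.5
tcp_pos: [625.5, -114.9, 75.4]
tool_rot: [3.142, -0.0, -0.365]
wrist_force: [-0.4, -0.1, -0.3]
gripper_width: 0.326
```

Call:
move_arm --xyz '[[0,0,0],[0,0,0],[0,0,0],[0,0,0],[0,0,0],[0,0,0],[0,0,0]]' --angular '[[0,0,0],[0,0,0],[0,0,0],[0,0,0],[0,0,0],[0,0,0],[0,0,0]]'

```text
clock: 4.08
tcp_pos: [625.5, -114.8, 75.5]
tool_rot: [-3.141, -0.0, -0.365]
wrist_force: [0.8, 1.6, -1.0]
gripper_width: 0.146
```

Call:
move_arm --xyz '[[0,0,0],[0,0,0],[0,0,0],[0,0,0],[0,0,0],[0,0,0],[0,0,0],[0,0,0],[0,0,0],[0,0,0],[0,0,0],[0,0,0]]' --angular '[[0,0,-0.05],[0,0,-0.12],[0,0,-0.19],[0,0,-0.26],[0,0,-0.33],[0,0,-0.4],[0,0,-0.47],[0,0,-0.54],[0,0,-0.61],[0,0,-0.66],[0,0,-0.69],[0,0,-0.69]]'

```text
clock: 5.08
tcp_pos: [625.5, -115.3, 75.5]
tool_rot: [3.141, 0.0, 0.326]
wrist_force: [1.2, -2.8, -0.0]
gripper_width: 0.145
```

Call:
move_arm --xyz '[[0,0,0],[0,0,0],[0,0,0],[0,0,0]]' --angular '[[0,0,0],[0,0,0],[0,0,0],[0,0,0]]'

```text
clock: 5.42
tcp_pos: [625.5, -115.3, 75.5]
tool_rot: [3.141, -0.0, 0.324]
wrist_force: [1.4, -5.0, -0.1]
gripper_width: 0.141
```

```bash
python3 - <<'E'
from h import *
c=cap('wrist','w3'); s=robot.state(); print(s['tcp_pos'],s['tool_rot'],s['wrist_force'],s['clock']); km('w3')
E
```

```text
[ 625.48940164 -115.22318924   75.48632053] [ 3.14106168e+00 -4.65602407e-05  3.24297871e-01] [ 1.55100208 -4.38862761 -1.79721248] 5.4667
red [ 18  67  44  17 159] [38.9 75.1] [662.3  89.8  46. ]
red [ 26 125   8  16  84] [ 29.5 132.4] [623.   91.9  46. ]
red [314 161   9  19 156] [318.4 169.9] [ 661.6 -103.3   46. ]
white [ 19  73  44  25 563] [40.5 84.8] [656.6  88.1  46. ]
white [253 101  10  10  50] [258.4 105.7] [689.7 -51.4  46. ]
white [142 107  16   8  34] [150.3 109.6] [664.1  16.6  46. ]
white [301 116  33  20 178] [320.  125.9] [690.5 -94.7  46. ]
white [131 124  23  15 152] [142.5 130.9] [648.6  19.   46. ]
white [127 140  26  24 381] [140.9 151.1] [634.7  17.5  46. ]
white [109 146   8   8  42] [112.  149.9] [629.2  36.6  46. ]
white [209 163  35  27 470] [228.6 177.8] [636.  -44.8  46. ]
white [315 180   9  14 105] [318.7 186.4] [ 650.5 -107.3   46. ]
white [315 202   9  37 328] [319.  220.2] [ 626.7 -115.5   46. ]
white [266 210  10  41 108] [269.9 231. ] [607.1 -83.8  46. ]
white [174 219  11  10  31] [179.2 222.4] [592.3 -18.7  46. ]
white [332 222  26  31 516] [343.1 238.1] [ 619.1 -137.    46. ]
white [361 246  10   6  25] [366.  248.8] [ 616.6 -156.3   46. ]
white [571 247  69  32 576] [612.6 261.3] [ 666.9 -337.9   46. ]
white [317 271  14   6  52] [323.8 272.9] [ 587.7 -132.6   46. ]
white [ 66 275  15   8  36] [ 72.5 278.5] [521.6  49.4  46. ]
white [133 296  54  13 507] [160.7 302. ] [523.1 -19.   46. ]
```

View pics/w3.png

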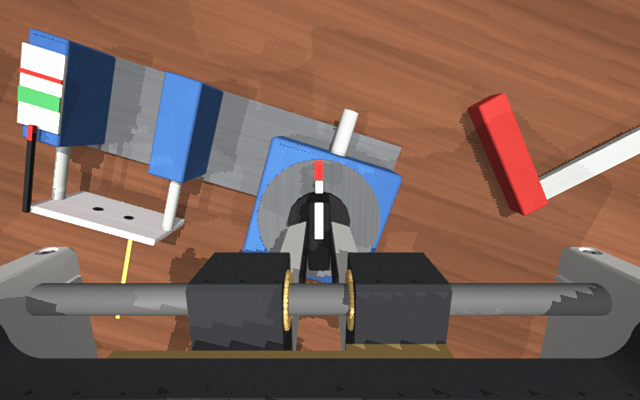

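Call:
move_arm --xyz '[[0,0,0],[0,0,0],[0,0,0],[0,0,0],[0,0,0],[0,0,0],[0,0,0],[0,0,0],[0,0,-20],[0,0,-60],[0,0,-100],[0,0,-140],[0,0,-140],[0,0,-140]]' --angular '[[0,0,0],[0,0,0],[0,0,0],[0,0,0],[0,0,0],[0,0,0],[0,0,0],[0,0,0],[0,0,0],[0,0,0],[0,0,0],[0,0,0],[0,0,0],[0,0,0]]' --fingers 1

```text
clock: 6.63
tcp_pos: [626.1, -115.0, 217.9]
tool_rot: [3.139, -0.004, 0.325]
wrist_force: [0.4, -1.0, -0.0]
gripper_width: 1.0
```

```bash
python3 - <<'E'
from h import *
c=cap('wrist','w4'); s=robot.state(); print(s['tcp_pos'],s['tool_rot'],s['wrist_force'],s['clock'],s['joints'])
cv2.imwrite('pics/w4z.png',cv2.resize(c['color'][60:260,180:440,::-1],None,fx=3,fy=3))
# block candidate in scene frame: mean of both
E
```

```text
[ 625.43305528 -114.8903211   215.53844054] [ 3.14123632e+00 -5.49152734e-04  3.24798575e-01] [ 0.08069948  0.58561969 -0.88841333] 6.6833 [-2.39256871e-01  4.90435952e-01  1.24392913e+00 -7.65048292e-06
  1.40657298e+00  1.00674223e+00]
```

View pics/w4z.png

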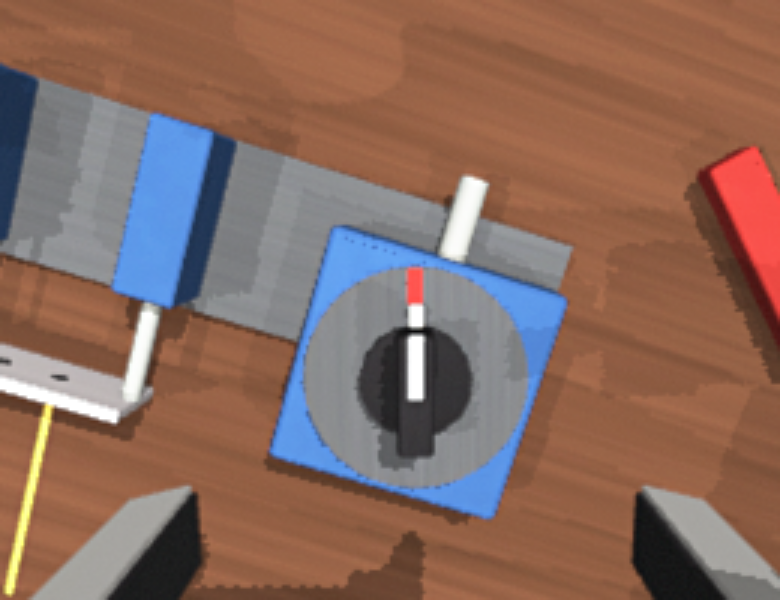

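```bash
python3 - <<'E'
from h import *
print(delta([625.5,-115,215.5],[np.pi,0,.325],[400,243,220],[np.pi,0,-.24]))
E
```

```text
(array([ -99.4, -411.3,   -4.5]), array([-0.   , -0.   ,  0.565]))
```

Call:
move_arm --xyz '[[-8,-34,0],[-16,-68,-1],[-24,-102,-1],[-32,-136,-2],[-40,-170,-2],[-48,-204,-2],[-56,-238,-3],[-65,-272,-3],[-74,-306,-4],[-82,-340,-4],[-90,-374,-4],[-99,-411,-5],[-99,-411,-5],[-99,-411,-5],[-99,-411,-5]]' --angular '[[0,0,0.05],[0,0,0.1],[0,0,0.15],[0,0,0.2],[0,0,0.25],[0,0,0.3],[0,0,0.35],[0,0,0.4],[0,0,0.45],[0,0,0.5],[0,0,0.54],[0,0,0.565],[0,0,0.565],[0,0,0.565],[0,0,0.565]]'

```text
clock: 7.93
tcp_pos: [400.3, 242.7, 219.4]
tool_rot: [3.14, 0.001, -0.239]
wrist_force: [0.1, -0.4, -0.3]
gripper_width: 0.999
```

```bash
python3 - <<'E'
from h import *
c=cap('wrist','w5'); s=robot.state(); print(s['tcp_pos'],s['tool_rot'],s['wrist_force'],s['clock'],s['joints'])
E
```

```text
[400.60487329 242.28891326 219.57167267] [ 3.14043869e+00  1.10673264e-03 -2.40537563e-01] [ 0.65836519 -0.19460217  0.06719768] 7.9833 [ 4.65782556e-01  1.08673713e-01  1.72715717e+00 -1.65273681e-04
  1.30735269e+00  2.27715897e+00]
```

View pics/w5.png

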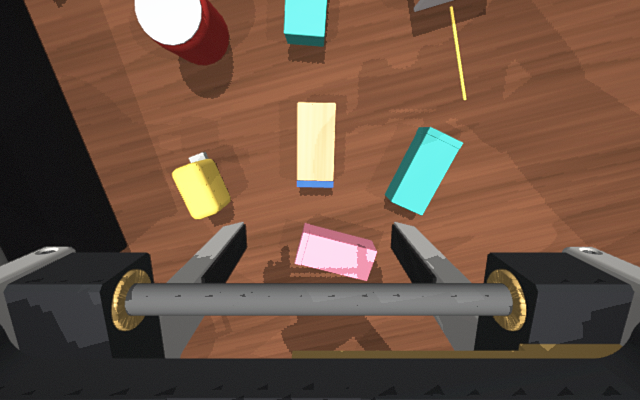

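```bash
python3 - <<'E'
from h import *
c=ld('w5'); h=cv2.cvtColor(c['color'],cv2.COLOR_RGB2HSV)
k=np.zeros(h.shape[:2],'uint8'); k[90:200,285:350]=(cv2.inRange(h,(12,40,130),(30,170,255))|cv2.inRange(h,(95,100,60),(130,255,255)))[90:200,285:350]
p=max(cv2.findContours(k,0,1)[0],key=cv2.contourArea)
w=np.array([ray(c,*q[0],40)[:2] for q in p]).astype(np.float32)
r=cv2.minAreaRect(w);print(cv2.minAreaRect(p),r,cv2.boxPoints(r))
import math
print('camera',-c['R'].T@c['t'])
b=cv2.boxPoints(r)
for i in range(4): d=b[(i+1)%4]-b[i]; print(np.hypot(*d),np.arctan2(d[1],d[0]))
E
```

```text
((314.8576354980469, 143.9816436767578), (40.040802001953125, 85.47940063476562), 1.6365771293640137) ((446.7947692871094, 233.67657470703125), (46.44999694824219, 100.82770538330078), 75.30355834960938) [[392.13815 224.0013 ]
 [489.66714 198.42152]
 [501.4514  243.35185]
 [403.9224  268.93164]]
camera [464.42115554 226.51124675 394.71949838]
100.82772 -0.25650126
46.45 1.3142956
100.82772 2.8850913
46.450016 -1.827297
```

Call:
move_arm --xyz '[[25,-1,10],[47.3,-2.3,30],[47.3,-2.3,60],[47.3,-2.3,95],[47.3,-2.3,130],[47.3,-2.3,155],[47.3,-2.3,173],[47.3,-2.3,184],[47.3,-2.3,190],[47.3,-2.3,190],[47.3,-2.3,190]]' --angular '[[0,0,0.01],[0,0,0.016],[0,0,0.016],[0,0,0.016],[0,0,0.016],[0,0,0.016],[0,0,0.016],[0,0,0.016],[0,0,0.016],[0,0,0.016],[0,0,0.016]]'

```text
clock: 8.9
tcp_pos: [447.5, 233.8, 31.1]
tool_rot: [-3.141, -0.001, -0.257]
wrist_force: [0.1, -0.1, 0.0]
gripper_width: 1.002
```

Call:
move_arm --xyz '[[0,0,0],[0,0,0],[0,0,0],[0,0,0],[0,0,0],[0,0,0],[0,0,0],[0,0,0],[0,0,0],[0,0,0],[0,0,0],[0,0,0]]' --angular '[[0,0,0],[0,0,0],[0,0,0],[0,0,0],[0,0,0],[0,0,0],[0,0,0],[0,0,0],[0,0,0],[0,0,0],[0,0,0],[0,0,0]]' --fingers -1

```text
clock: 9.9
tcp_pos: [446.9, 234.0, 30.5]
tool_rot: [-3.142, -0.0, -0.256]
wrist_force: [-0.5, 0.0, 1.4]
gripper_width: 0.474
```

```bash
python3 - <<'E'
from h import *
c=cap('wrist','w6'); s=robot.state(); print(s['tcp_pos'],s['tool_rot'],s['wrist_force'],s['clock'],s['gripper_width'])
E
```

```text
[446.97448037 234.04348731  30.4970449 ] [-3.14148883e+00 -5.44560184e-05 -2.56210841e-01] [0.91675378 1.0389449  1.48005695] 9.95 0.47402746649053457
```

View pics/w6.png

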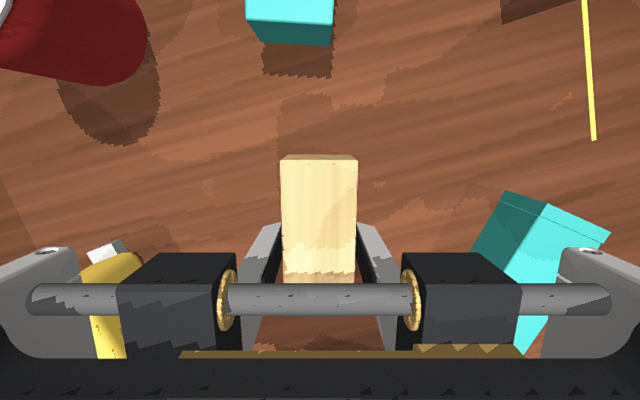

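```bash
python3 - <<'E'
from h import *
print(delta([446.9,234,30.5],[np.pi,0,-.256],[501,36.2,80.5],[np.pi,0,.027]))
E
```

```text
(array([102.4, 177.7, -50. ]), array([ 0.   ,  0.   , -0.283]))
```

Call:
move_arm --xyz '[[0,0,-15],[0,0,-35],[0,0,-50],[10,18,-50],[25,43,-50],[40,70,-50],[55,96,-50],[70,122,-50],[85,148,-50],[96,167,-50],[102.4,177.7,-50],[102.4,177.7,-50],[102.4,177.7,-50],[102.4,177.7,-50]]' --angular '[[0,0,0],[0,0,0],[0,0,0],[0,0,-0.03],[0,0,-0.07],[0,0,-0.11],[0,0,-0.15],[0,0,-0.19],[0,0,-0.23],[0,0,-0.26],[0,0,-0.283],[0,0,-0.283],[0,0,-0.283],[0,0,-0.283]]'

```text
clock: 11.12
tcp_pos: [500.7, 36.7, 80.3]
tool_rot: [-3.141, 0.0, 0.026]
wrist_force: [-0.4, -0.0, -1.7]
gripper_width: 0.479
```

Call:
move_arm --xyz '[[0,0,12],[0,0,25],[0,0,36],[0,0,43],[0,0,47],[0,0,49],[0,0,50],[0,0,50],[0,0,50]]' --angular '[[0,0,0],[0,0,0],[0,0,0],[0,0,0],[0,0,0],[0,0,0],[0,0,0],[0,0,0],[0,0,0]]'

```text
clock: 11.87
tcp_pos: [501.3, 36.2, 30.9]
tool_rot: [3.142, -0.001, 0.027]
wrist_force: [-0.2, 0.7, -1.9]
gripper_width: 0.476
```

```bash
python3 - <<'E'
from h import *
c=cap('wrist','w7'); s=robot.state(); print(s['tcp_pos'],s['tool_rot'],s['wrist_force'],s['clock'],s['gripper_width'])
E
```

```text
[501.22223151  36.13993101  30.84326359] [ 3.14155457e+00 -7.16098748e-04  2.67403996e-02] [ 0.31365573 -0.02695933 -1.3720066 ] 11.9167 0.47489145890889584
```

View pics/w7.png

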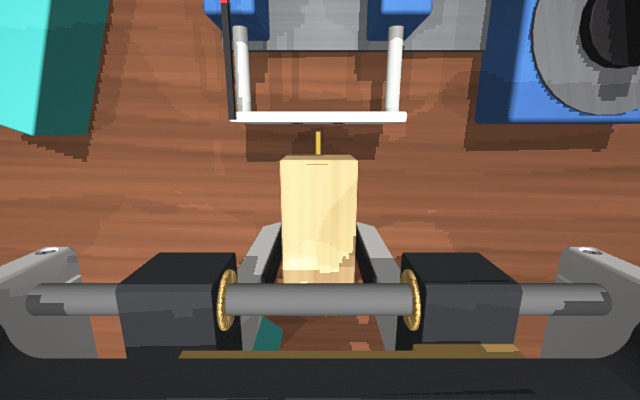

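Call:
move_arm --xyz '[[3,0,0.5],[7,0,0.8],[11,0,0.8],[15,0,0.8],[18,0,0.8],[21,0,0.8],[24,0,0.8],[26,0,0.8],[26,0,0.8],[26,0,0.8]]' --angular '[[0,0,0],[0,0,0],[0,0,0],[0,0,0],[0,0,0],[0,0,0],[0,0,0],[0,0,0],[0,0,0],[0,0,0]]'

```text
clock: 12.75
tcp_pos: [527.2, 36.8, 30.5]
tool_rot: [3.141, -0.0, 0.027]
wrist_force: [-5.7, -0.7, 8.7]
gripper_width: 0.479
```

```bash
python3 - <<'E'
from h import *
c=cap('wrist','w8'); s=robot.state(); print(s['tcp_pos'],s['tool_rot'],s['wrist_force'],s['clock'],s['gripper_width'])
E
```

```text
[527.16265485  36.78786688  30.45501203] [ 3.14149825e+00 -1.49675687e-04  2.67962638e-02] [-5.51964399 -0.44162865  8.10209413] 12.8 0.4755945995531857
```

View pics/w8.png

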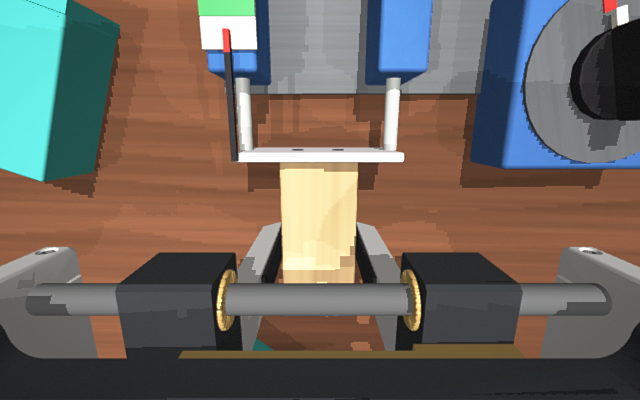

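Call:
move_arm --xyz '[[2,0,-0.4],[4,0,-0.4],[6,0,-0.4],[8,0,-0.4],[10,0,-0.4],[11,0,-0.4],[11,0,-0.4],[11,0,-0.4],[11,0,-0.4]]' --angular '[[0,0,0],[0,0,0],[0,0,0],[0,0,0],[0,0,0],[0,0,0],[0,0,0],[0,0,0],[0,0,0]]'

```text
clock: 13.55
tcp_pos: [536.8, 37.0, 30.4]
tool_rot: [3.141, 0.003, 0.027]
wrist_force: [-13.4, -1.0, 11.0]
gripper_width: 0.479
```

```bash
python3 - <<'E'
from h import *
c=cap('wrist','w9'); s=robot.state(); print(s['tcp_pos'],s['tool_rot'],s['wrist_force'],s['clock'],s['gripper_width'])
d=cap('scene','s9'); e=cap('side','d9')
o=np.zeros((600,800,3),'uint8')
a=cv2.resize(c['color'][0:100,180:300,::-1],None,fx=3,fy=3); o[:300,:360]=a
a=cv2.resize(d['color'][180:280,310:410,::-1],None,fx=3,fy=3); o[300:,:300]=a
a=cv2.resize(e['color'][190:290,225:345,::-1],None,fx=3.5,fy=3.5); o[:350,370:790]=a
cv2.imwrite('pics/z9.png',o)
E
```

```text
[536.79806378  37.04935391  30.46570884] [3.14146937 0.00332811 0.02691531] [-13.56270808  -1.20680433  11.83605858] 13.6 0.4757597190393236
```

View pics/w9.png

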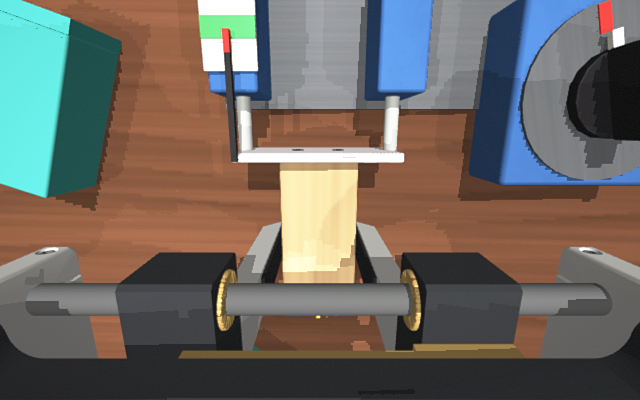

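View pics/z9.png

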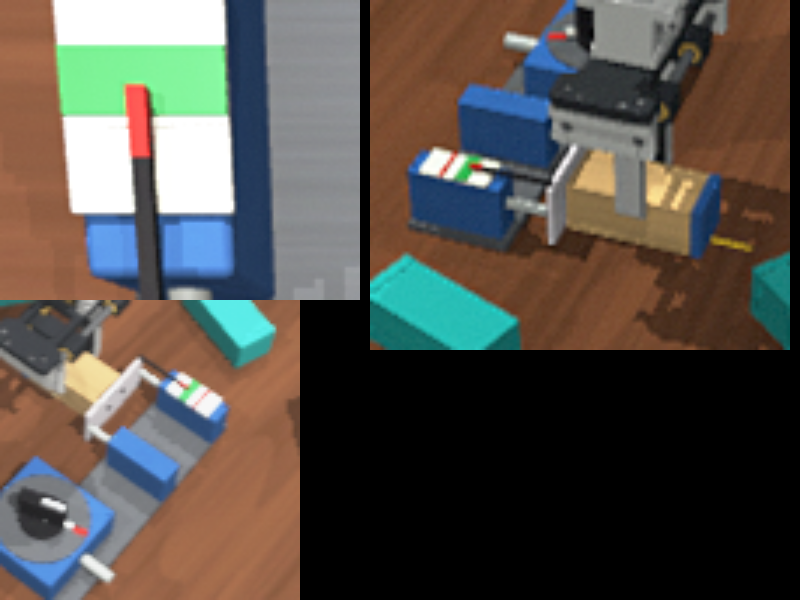

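Call:
move_arm --xyz '[[0,0,0],[0,0,0],[0,0,0],[0,0,0],[0,0,0],[0,0,0],[0,0,0],[0,0,0],[0,0,0],[0,0,0],[0,0,0],[0,0,0]]' --angular '[[0,0,0],[0,0,0],[0,0,0],[0,0,0],[0,0,0],[0,0,0],[0,0,0],[0,0,0],[0,0,0],[0,0,0],[0,0,0],[0,0,0]]'

```text
clock: 14.7
tcp_pos: [536.8, 37.0, 30.4]
tool_rot: [3.141, 0.003, 0.027]
wrist_force: [-14.3, -0.9, 11.6]
gripper_width: 0.476
```

```bash
python3 - <<'E'
from h import *
c=cap('wrist','w10'); s=robot.state(); print(s['tcp_pos'],s['tool_rot'],s['wrist_force'],s['clock'],s['gripper_width'])
e=cap('scene','s10'); 
o=np.zeros((450,760,3),'uint8')
o[:400,:360]=cv2.resize(c['color'][0:100,180:270,::-1],None,fx=4,fy=4)
o[:,370:757]=cv2.resize(e['color'][180:280,310:396,::-1],None,fx=4.5,fy=4.5)
cv2.imwrite('pics/z10.png',o)
E
```

```text
[536.8285991   37.04265967  30.48308272] [3.14144176 0.00322046 0.02695496] [-13.59481444  -1.07084014  12.56165502] 14.75 0.478131948207467
```

View pics/z10.png

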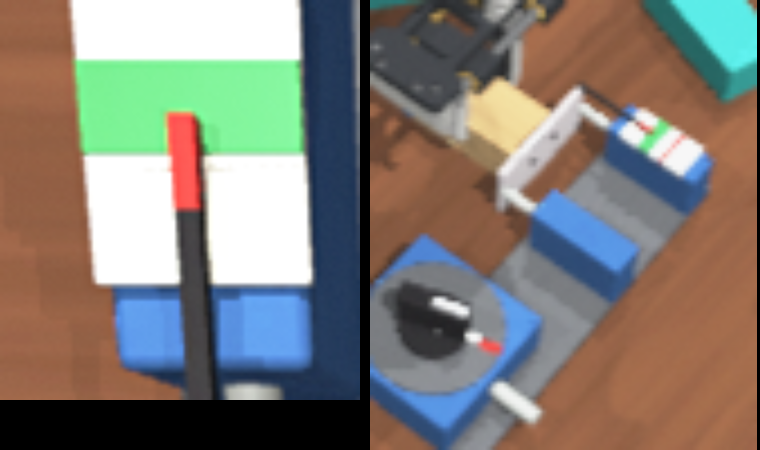

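```bash
python3 - <<'E'
from h import *
print(ticket.close_job()); s=robot.state(); print(s['tcp_pos'],s['wrist_force'],s['clock'])
E
```

```text
the job is handed in; nothing more can be done
None
the job is handed in; nothing more can be done
```

The job is handed in with the arm still holding the block against the plate. No verdict came back, so success rests on my own checks.

**Knob:** I pinched it and turned it 0.69 rad counter-clockwise. The pointer sat on the red mark (within about a pixel) before I let go. It was still there after release, and in the last scene picture.

**Block:** I set the pine block flat on the yellow line with its bare end centred on the plate, at the fixture's yaw of 0.027 rad. I then pressed it in.

**Last check:**
- **Needle:** the tip stood about 40% into the green zone, roughly 16 mm of travel. That works out to about 10 N on the spring.
- **Steadiness:** the pose did not change over more than a second of holding. The gripper still held the block, and the needle never came near the red line.

**One disagreement:** the wrist read about 13.6 N along the push, more than the spring figure. I put the difference down to bench friction, because the block was also pressed down with about 12 N. I did not correct it, as either figure is inside 6 to 15 N.

I did not touch anything else on the bench or see anything move, but I made no separate measurement of the other items at the end. The job took about 15 s of the 56 s.

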